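Load the perch jig and hold its spring arm at the stop

ROBOT

A 7-joint arm with a two-finger parallel gripper is mounted at the origin on the work surface. World frame = base frame: x ahead of the robot, y to its left, z up, the work surface at z = 0. Lengths are in m, angles in rad, forces in N, time in s.
With the tool pointing down it reaches from about 0.4 to 0.85 m from the base axis. Payload 4.5 kg.
Tool frame: the origin (TCP) lies on the centre line of the jaws, within the pads' length; the fingertips stand 17 mm ahead of it and the grasp point (between the pads) lies 2 mm behind it (r.tip_reach is the distance from the TCP to the fingertips, in m); z points along the fingers, y is the line along which they close (so a half turn about z gives the same grasp; the last joint's range is limited). The gripper opens to 88 mm and grips with 3 to 60 N. Pads are 18 mm wide; open, the fingers measure 123 mm over their backs; the gripper's body (75 mm by 187 mm) begins 45 mm behind the grasp point.
Start: joints at [1.355, 0.689, -0.195, 1.565, 0.157, 0.902, -0.215], TCP at [0.155, -0.606, 0.256] pointing down, gripper open.
Joint ranges: [-3.01, 3.01], [-0.46, 2.08], [-1.47, 1.51], [0.13, 2.56], [-1, 4.14], [0.04, 2.09], [-2.66, 2.66]. Speed limits (rad/s): [2.57, 2.57, 3.14, 3.14, 3.14, 3.14, 3.14].

INTERFACE

Orientations are given as a unit quaternion [x, y, z, w].
In Python, from plant import r gives the robot as it stands.
- The arm moves only by the tool step_arm, never from a script. Its argument "steps" is a list of rows, each a list of 7 numbers: the shift along the tool's x, y, z in cm, then the turn, a rotation vector about the tool's x, y, z in degrees, then the gripper's target within -1 to 1 (shut at 1, half-way at 0, fully open at -1). A call has 1 to 8 rows; each row shifts and turns the commanded pose from where the row before left it, along the tool's axes as they then stand; what a row does not reach is not made up. A row lasts 1/8 s, in which the tool goes at most 62.5 mm and 10.7 degrees, less where a joint would pass 70% of its speed; a pose out of reach is approached as far as the arm can. A call with a gripper value outside its range is refused whole. The fingers move at their own pace and stop on an object; "force" is the grip in N (left out, the last holds). Time passes only in rows, so rows that do not move let the fingers close. It gives the time, the measured TCP pose, the force, the opening and the grip force at its end, in the units of the state.
- r.get_state(): the state, without advancing time (a new reading comes with each control period).
- r.snapshot(name): name is "scene" or "top" or "wrist"; returns a dict with "pixels" (384x512x3 uint8, red, green, blue), "fx", "fy", "cx", "cy" (pixels), "cam_to_world" (4x4, takes a point from camera to world coordinates). Camera axes: x right, y down, z forward; pixel columns grow to the right and rows downward; lengths in m; the calibration is good to about 2 mm. A picture is of the moment at which its call begins. There is no depth.
- r.finish_job(): hands the job in; it is judged then, once.
The state is a dict: "clock": time; "q": joint angles; "qd": joint speeds; "joint_torque": joint torques, N m; "tool_pos": TCP position; "eef_rot": TCP orientation; "contact_force": force on the tool from outside, world axes, zero at the start; "moment": the same for the moment, N m; "opening": opening from 0.0 (shut) to 1.0 (fully open); "finger_force": force on a finger pad.
Only numpy, scipy, OpenCV 4.12 (cv2) and the standard library are available. Lean on these libraries where they do the work, as an engineer would, in place of code of your own. Each camera call takes 0.05 s, during which the arm holds its last target. There are 200 camera calls.

TASK

We are gluing birdhouse perches: put the thick and the thin upright dowel into the bores of the jig's block, each in the bore that fits it, and let each go all the way down. Then swing the jig's spring-loaded arm, the one with the grip post, over the tops of the two dowels until it meets its stop, and finish while still holding it there with the gripper: the spring throws it back if you let go. Leave the other things on the table where they are.

Things in the scene. Friction and masses are not known exactly. Their poses are not given: they have to be found in the camera images.
- jig: the fixed jig: plywood board 130 x 230 x 10 mm with a wooden block (56 x 110 mm, top 45 mm above the table) with two bores, a dark round pivot body and a steel stop pin 87 mm tall. Origin on the table under the thick bore; its y axis runs along the row from the thin bore through the thick bore to the pivot, x across the row, z up
- bore_thick (a point): where the centre of the thick dowel lies when it is fully down: 44.5 mm above the table, on the axis of the wider, 24.5 mm bore (at the jig's x = 0, y = 0). The bore is upright, open at the block's top (45 mm above the table) and 28 mm deep
- bore_thin (a point): the same point for the thin dowel, in the narrower, 18.5 mm bore (at the jig's x = 0, y = -47 mm); same height and depth
- pivot (a point): on the arm's upright hinge axis (the jig's x = 0, y = +85 mm), half-way up the arm. The arm is a wooden bar 24 mm wide, 10 mm thick, 77 to 87 mm above the table: it passes about 5 mm over fully seated dowels (tops at 72 mm) but is blocked by one standing higher
- keeper (a joint): angle of the spring arm (rad) about the upright axis through pivot: 0 at rest, where the arm stands clear of the bores on the jig's -x side; grows counter-clockwise seen from above to 1.15 at the stop, where the arm points along the jig's -y, right over both bores. A spring always drives it back to 0: at the grip post about 2 N at the start, 6 N at the stop
- post (a point): centre of the round upright grip post near the arm's free end, 170 mm from the hinge axis: 22 mm thick, standing 45 mm tall on the arm, from 87 to 132 mm above the table (this point is half-way up, 109.5 mm above the table). It moves on a circle about pivot
- thick_mid (a point): centre (half-way up) of the loose thick round dowel, light wood, 22 mm thick and 55 mm long, standing upright on the table to the robot's right; z axis along the dowel
- thin_mid (a point): centre (half-way up) of the loose thin round dowel, light wood, 16 mm thick and 55 mm long, standing upright on the table to the robot's right; z axis along the dowel
- wood_slice: bystander: loose wood slice with bark rim, 60 mm across, 20 mm high; origin at the centre of its underside
- small_slice: bystander: small loose wood slice, 28 mm across, 16 mm high, between the dowels; origin at the centre of its underside
- plate: bystander: loose white plate, 124 mm across, with two egg shells stuck on it, 28 mm high in all; origin at the centre of its underside
- glue_gun: bystander: green glue gun lying on its side, about 100 x 210 x 40 mm; origin under its barrel
- bark: bystander: loose piece of bark 70 x 50 x 20 mm; origin at the centre of its underside
- mug: bystander: white mug, 76 mm across, 85 mm high; origin at the centre of its underside
- brush: bystander: paint brush lying on the table; origin on its underside
Mind the look-alikes: they are no part of the job. Leave any blue look-alike of the part that bears thick_mid alone.

How it is judged:
By the outcome, as a careful person would: the job done as asked, in the order asked, and still so for the second after the job is handed in, while the arm keeps its last pose, push and grip.
It also fails if it takes over 72 s, if anything falls off the work surface, if the arm or the gripper's body presses on something with over 40 N, if the wrist force passes 120 N, or if a joint passes its speed limit or range.

## Working session

There is one attempt and no reset: what is moved stays moved. The work goes in short steps, Python scripts to look and compute and a tool call to move; the robot and the scene stay as the last step left them, time stands still between calls to the robot, and variables do not carry over. Pictures are saved under pics/ and viewed, at most 13 in all, crops included, and the job is handed in when it is done.

Besides the shell and the picture viewer there is one more tool, called after ">>>" by a JSON object that holds its "fn" and its "kwargs". step_arm: Moves the arm, as the interface text tells. Its arguments: {"type":"object","properties":{"steps":{"type":"array","items":{"type":"array","items":{"type":"number"}}},"force":{"type":"number"}},"required":["steps"]}

```bash
mkdir -p pics; cat > h.py <<'E'
import numpy as np, cv2
from plant import r
from scipy.spatial.transform import Rotation as R
def snap(cam,name=None):
    s=r.snapshot(cam)
    if name: cv2.imwrite('pics/'+name,cv2.cvtColor(np.asarray(s['pixels']),cv2.COLOR_RGB2BGR))
    return s
def ray(s,u,v,z):
    T=np.array(s['cam_to_world']);d=T[:3,:3]@np.array([(u-s['cx'])/s['fx'],(v-s['cy'])/s['fy'],1])
    o=T[:3,3];return o+d*(z-o[2])/d[2]
def proj(s,p):
    T=np.array(s['cam_to_world']);c=T[:3,:3].T@(np.array(p)-T[:3,3]);return s['fx']*c[0]/c[2]+s['cx'],s['fy']*c[1]/c[2]+s['cy']
E
python3 - <<'E'
from h import *
a=snap('top');b=snap('scene')
im=np.hstack([a['pixels'],b['pixels']])
cv2.imwrite('pics/a.png',cv2.cvtColor(a['pixels'],4));cv2.imwrite('pics/b.png',cv2.cvtColor(b['pixels'],4))
print(a['fx'],a['cam_to_world'],b['cam_to_world']);st=r.get_state();print(st['tool_pos'],st['eef_rot'],R.from_quat(st['eef_rot']).as_matrix().round(3))
E
```

```text
448.4340877992465 [[-0.00724463 -0.98391685  0.17848013  0.3167402 ]
 [-0.99982131  0.00401069 -0.01847349  0.00450352]
 [ 0.01746055 -0.17858207 -0.98377008  1.49950677]
 [ 0.          0.          0.          1.        ]] [[ 0.14003576  0.76941919 -0.6232047   1.33483895]
 [ 0.99009937 -0.1149506   0.08055798 -0.12661744]
 [-0.0096549  -0.62831558 -0.77789865  1.01270645]
 [ 0.          0.          0.          1.        ]]
[ 0.15434677 -0.60510014  0.25498839] [ 9.92204237e-01  1.24619739e-01 -1.56683089e-04 -8.04603810e-04] [[ 0.969  0.247 -0.001]
 [ 0.247 -0.969  0.002]
 [-0.    -0.002 -1.   ]]
```

View pics/a.png

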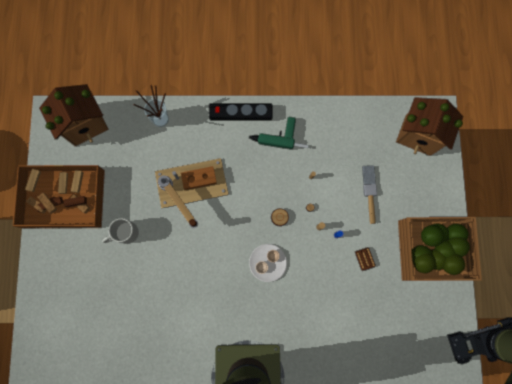

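View pics/b.png

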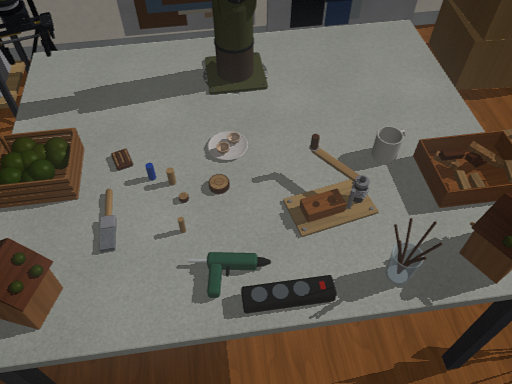

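Top view: candidates for the thick dowel are (321,226) light wood, (339,235) blue look-alike and (310,208) small slice. The thin dowel is at (312,175), the jig at (193,182) and the post at (193,223). I'll check these in an enlarged crop.

```bash
python3 - <<'E'
import cv2,numpy as np
a=cv2.imread('pics/a.png');b=cv2.imread('pics/b.png')
f=lambda i,x,y,w,h:cv2.resize(i[y:y+h,x:x+w],(400,300),interpolation=cv2.INTER_CUBIC)
cv2.imwrite('pics/c.png',np.vstack([np.hstack([f(a,140,150,100,75),f(a,270,165,100,75)]),np.hstack([f(b,280,130,112,84+21)if 0 else f(b,278,130,112,84+24),f(b,130,155,100,75+10)])]))
E
```

```text
(no output)
```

View pics/c.png

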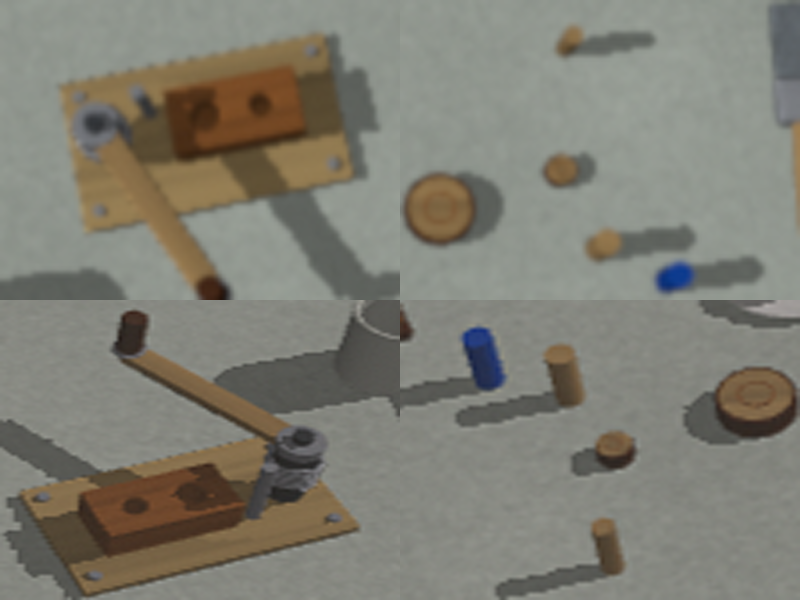

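The crop confirms it: the plain wood dowel at top px (320.8,225.8) is thick, and the one at (312.5,175) is thin. The wide bore is at (191.2,178.8) and the narrow bore at (205,175.8).

```bash
python3 - <<'E'
from h import *
a=snap('top');b=snap('scene')
for n,pa,pb,z in [('thick',(320.8,225.8),(130+163.5/4,155+75.5*85/300),.0275),('thin',(312.5,175),(130+207.5/4,155+246*85/300),.0275),
 ('boreT',(191.2,178.8),(278+197*.28,130+192*.36),.045),('boret',(205,175.8),(278+135*.28,130+206*.36),.045),
 ('blue',(338.8,234.2),(150.8,171.3),.0275),('slice',(310,207.5),(183.6,197.3),.01),('piv',(164.5,180.7),(362,180),.09),('post',(192.8,222.5),(314.7,136.5),.132)]:
    print(n,ray(a,*pa,z)[:2].round(3),ray(b,*pb,z)[:2].round(3))
s=r.get_state();print(s['tool_pos'])
w=r.snapshot('wrist');print(np.array(w['cam_to_world']).round(3),w['fx'],w['cx'])
E
```

```text
thick [ 0.481 -0.245] [ 0.48  -0.242]
thin [ 0.653 -0.223] [ 0.651 -0.218]
boreT [0.638 0.183] [0.64 0.19]
boret [0.648 0.138] [0.65 0.14]
blue [ 0.453 -0.303] [ 0.452 -0.299]
slice [ 0.545 -0.213] [ 0.547 -0.211]
piv [0.622 0.263] [0.622 0.267]
post [0.482 0.165] [0.485 0.167]
[ 0.15438279 -0.60528464  0.25524639]
[[ 0.247 -0.933 -0.262  0.221]
 [-0.969 -0.237 -0.066 -0.589]
 [-0.     0.271 -0.963  0.384]
 [ 0.     0.     0.     1.   ]] 305.61469400870334 251.6358584702538
```

>>> {"fn": "step_arm", "kwargs": {"steps": [[4.0,-2.7,0,0,0,0,-1],[4.0,-2.7,0,0,0,0,-1],[4.0,-2.7,0,0,0,0,-1],[4.0,-2.7,0,0,0,0,-1],[4.0,-2.7,0,0,0,0,-1],[4.0,-2.7,0,0,0,0,-1],[4.0,-2.7,0,0,0,0,-1],[4.0,-2.7,0,0,0,0,-1]]}}

```text
clock: 1.25
tool_pos: [0.4122, -0.316, 0.2558]
eef_rot: [0.992, 0.125, 0.0, 0.0]
contact_force: [0.7, 0.3, 0.2]
opening: 0.998
finger_force: 0.0
```

>>> {"fn": "step_arm", "kwargs": {"steps": [[4.0,-2.7,0,0,0,0,-0.5],[4.0,-2.7,0,0,0,0,-0.5],[0,0,2,0,0,-10,-0.2],[0,0,2,0,0,-10,-0.2],[0,0,2,0,0,-10,-0.2],[0,0,0,0,0,0,-0.2],[0,0,0,0,0,0,-0.2]]}}

```text
clock: 2.12
tool_pos: [0.4757, -0.2453, 0.1963]
eef_rot: [0.927, 0.376, 0.0, 0.0]
contact_force: [-0.3, 0.1, 0.9]
opening: 0.596
finger_force: 0.0
```

```bash
cat >> h.py <<'E'
def delta(p):
    s=r.get_state();M=R.from_quat(s['eef_rot']).as_matrix();return (M.T@(np.array(p)-np.array(s['tool_pos']))*100).round(2)
def yang():
    M=R.from_quat(r.get_state()['eef_rot']).as_matrix();return np.degrees(np.arctan2(M[1,1],M[0,1]))
def rep():
    s=r.get_state();print('t',s['clock'],'p',np.round(s['tool_pos'],4),'yang',yang().round(1),'F',np.round(s['contact_force'],1),'op',s['opening'],'gf',s['finger_force'],'q7',s['q'][6])
E
python3 - <<'E'
from h import *
rep();w=snap('wrist','w1.png')
for p in [(.481,-.243,.055),(.652,-.221,.055),(.453,-.301,.055)]: print(np.round(proj(w,p)))
E
```

```text
t 2.125 p [ 0.4757 -0.2453  0.1963] yang -45.9 F [-0.3  0.1  0.9] op 0.5962675963995907 gf 0.0 q7 -0.6969304103480702
[253. 181.]
[385.  10.]
[276. 243.]
```

View pics/w1.png

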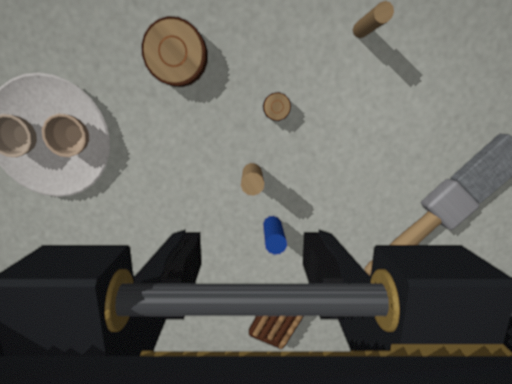

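Wrist view: the thick dowel (top about (255,187)), blue dowel (276,247) and thin dowel (382,12) all sit close to prediction, so I'll refine with colour masks.

```bash
python3 - <<'E'
from h import *
w=snap('wrist');im=cv2.cvtColor(w['pixels'],cv2.COLOR_RGB2HSV)
m=((im[...,0]<20)&(im[...,1]>80)).astype(np.uint8)
n,l,st,c=cv2.connectedComponentsWithStats(m)
for i in range(1,n):
    if st[i,4]>60: 
        ctr=[p for p in cv2.findContours((l==i).astype(np.uint8),0,2)[0]][0]
        print(st[i],c[i].round(1),cv2.minAreaRect(ctr),ray(w,*c[i],.0275)[:2].round(4))
print(delta((.481,-.243,.05)))
E
```

```text
[353   2  40  36 705] [373.2  19.3] ((372.9647216796875, 20.458831787109375), (17.788299560546875, 46.2061882019043), 49.398704528808594) [ 0.6537 -0.2216]
[ 142   17   65   69 3482] [173.9  51.4] ((174.0, 51.0), (68.0, 64.0), 90.0) [ 0.5128 -0.1134]
[263  93  27  28 576] [276.4 106.3] ((276.4000244140625, 106.20001220703125), (25.938386917114258, 26.832813262939453), 26.56505012512207) [ 0.5435 -0.2129]
[241 164  23  31 536] [251.7 179.4] ((252.55999755859375, 179.0800018310547), (21.778892517089844, 29.9813289642334), 8.130102157592773) [ 0.4771 -0.2451]
[390 212  51  34 751] [417.  230.9] ((415.6568298339844, 233.36721801757812), (17.96894073486328, 54.20043182373047), 49.76364517211914) [ 0.5581 -0.4082]
[364 261   9  15  80] [368.6 268.2] ((367.9729919433594, 267.6622009277344), (7.39795446395874, 14.467110633850098), 9.462322235107422) [ 0.4946 -0.4053]
[ 249  316   53   32 1156] [273.9 328.7] ((275.0, 331.5), (31.0, 52.0), 90.0) [ 0.3682 -0.3866]
[ 0.52  0.15 14.66]
```

>>> {"fn": "step_arm", "kwargs": {"steps": [[0.2,0.1,2.4,0,0,0,-0.2],[0,0,2.4,0,0,0,-0.2],[0,0,2.4,0,0,0,-0.2],[0,0,2.4,0,0,0,-0.2],[0,0,2.4,0,0,0,-0.2],[0,0,2.0,0,0,0,-0.2],[0,0,0.8,0,0,0,-0.2],[0,0,0,0,0,0,-0.2]]}}

```text
clock: 3.22
tool_pos: [0.4778, -0.2445, 0.0479]
eef_rot: [0.926, 0.377, 0.0, 0.0]
contact_force: [-0.6, 0.0, -0.4]
opening: 0.6
finger_force: 0.0
```

>>> {"fn": "step_arm", "kwargs": {"steps": [[0,0,0,0,0,0,1],[0,0,0,0,0,0,1],[0,0,0,0,0,0,1],[0,0,0,0,0,0,1],[0,0,0,0,0,0,1],[0,0,0,0,0,0,1]], "force": 20}}

```text
clock: 3.98
tool_pos: [0.4777, -0.2446, 0.048]
eef_rot: [0.926, 0.377, 0.0, 0.0]
contact_force: [-0.1, -0.5, 4.8]
opening: 0.244
finger_force: 20.0
```

>>> {"fn": "step_arm", "kwargs": {"steps": [[0,0,-3,0,0,0,1],[0,0,-5,0,0,0,1],[0,0,-5,0,0,0,1],[0,0,-4,0,0,0,1],[4.7,-1.7,0,0,0,0,1],[4.7,-1.7,0,0,0,0,1],[4.7,-1.7,0,0,0,0,1],[4.7,-1.7,0,0,0,0,1]]}}

```text
clock: 4.97
tool_pos: [0.5647, -0.063, 0.2174]
eef_rot: [0.926, 0.377, -0.0, -0.0]
contact_force: [-0.1, -0.3, -1.0]
opening: 0.244
finger_force: 20.0
```

>>> {"fn": "step_arm", "kwargs": {"steps": [[4.8,-1.7,0,0,0,0,1],[4.8,-1.7,0,0,0,0,1],[4.8,-1.7,0,0,0,0,1],[4.8,-1.7,0,0,0,0,1],[0,0,0,0,0,-10,1],[0,0,0,0,0,-10,1],[0,0,0,0,0,-10,1],[0,0,0,0,0,-10,1]]}}

```text
clock: 5.98
tool_pos: [0.6539, 0.1181, 0.217]
eef_rot: [0.739, 0.673, -0.001, -0.0]
contact_force: [0.5, 0.3, 0.1]
opening: 0.245
finger_force: 20.0
```

>>> {"fn": "step_arm", "kwargs": {"steps": [[0,0,0,0,0,-10,1],[0,0,0,0,0,-8,1],[0,0,0,0,0,0,1],[0,0,0,0,0,0,1]]}}

```text
clock: 6.48
tool_pos: [0.6542, 0.1182, 0.2174]
eef_rot: [0.628, 0.778, -0.0, -0.0]
contact_force: [-0.1, 0.2, -0.4]
opening: 0.245
finger_force: 20.0
```

```bash
python3 - <<'E'
from h import *
rep();w=snap('wrist','w2.png')
for p in [(.639,.186,.045),(.649,.139,.045),(.622,.265,.09)]: print(np.round(proj(w,p)))
E
```

```text
t 6.475 p [0.6542 0.1182 0.2174] yang 12.2 F [-0.1  0.2 -0.4] op 0.24549460151534055 gf 19.986566388979554 q7 -0.40693513848857427
[252. 108.]
[252. 159.]
[252.  -6.]
```

View pics/w2.png

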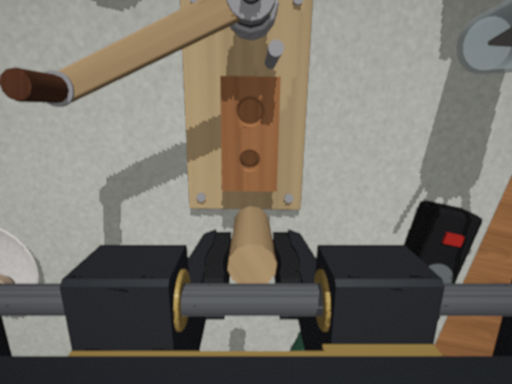

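Wrist view: the wide bore is at about (249,110), the narrow one at (249,158), and the held dowel is upright. Next I fit the rims and the block outline.

```bash
python3 - <<'E'
from h import *
w=snap('wrist');P=w['pixels'];hsv=cv2.cvtColor(P,cv2.COLOR_RGB2HSV);g=hsv[...,2].astype(int)
for u0,v0,h in[(249,110,17),(249,158,13)]:
    sub=P[v0-h:v0+h+1,u0-h:u0+h+1].max(2).astype(np.uint8)
    t,m=cv2.threshold(cv2.GaussianBlur(cv2.resize(sub,None,fx=4,fy=4,interpolation=2),(5,5),0),0,255,cv2.THRESH_BINARY_INV+cv2.THRESH_OTSU)
    c=max(cv2.findContours(m,0,2)[0],key=cv2.contourArea)
    e=cv2.fitEllipse(cv2.convexHull(c));u=u0-h+(e[0][0]+.5)/4-.5;v=v0-h+(e[0][1]+.5)/4-.5
    print(t,u,v,np.array(e[1])/4,ray(w,u,v,.045).round(4))
m=((hsv[...,0]<12)&(hsv[...,1]>120)).astype(np.uint8);m[:70]=0;m[200:]=0;m[:,:215]=0;m[:,290:]=0
c=max(cv2.findContours(m,0,2)[0],key=cv2.contourArea);b=cv2.minAreaRect(c);print(b)
q=[ray(w,*p,.045)[:2] for p in cv2.boxPoints(b)];print(np.round(q,4),np.mean(q,0),[np.linalg.norm(q[i]-q[i-1]) for i in range(4)])
E
```

```text
115.0 251.9618682861328 104.20863342285156 [37.01222992 48.65628815] [0.6383 0.1897 0.045 ]
116.0 248.85633087158203 158.10546207427979 [17.76144981 21.11913872] [0.6462 0.1389 0.045 ]
((242.0, 163.0), (0.0, 0.0), 0.0)
[[0.6405 0.1327]
 [0.6405 0.1327]
 [0.6405 0.1327]
 [0.6405 0.1327]] [0.64049548 0.13270971] [np.float64(0.0), np.float64(0.0), np.float64(0.0), np.float64(0.0)]
```

```bash
python3 - <<'E'
import cv2
a=cv2.imread('pics/w2.png')[65:200,205:305]
a=cv2.convertScaleAbs(a,alpha=1.5)
cv2.imwrite('pics/c2.png',cv2.resize(a[:110],None,fx=5,fy=5,interpolation=2))
E
```

```text
(no output)
```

View pics/c2.png

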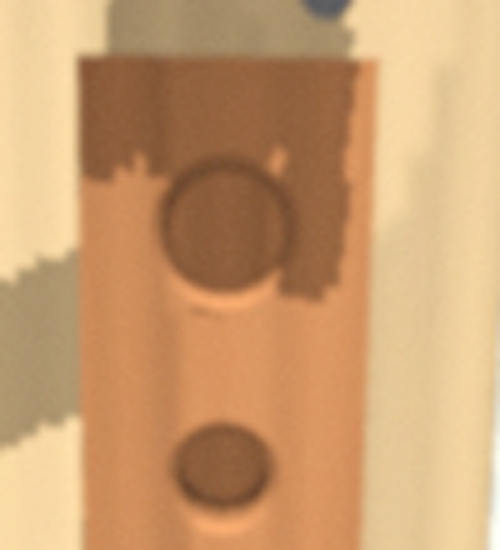

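```bash
python3 - <<'E'
from h import *
w=snap('wrist')
f=lambda x,y:(205+(x+.5)/5-.5,65+(y+.5)/5-.5)
T=ray(w,*f(227.5,227),.045);t=ray(w,*f(222,467),.045);d=T-t;print(T,t,np.linalg.norm(d),np.degrees(np.arctan2(d[1],d[0]))-90)
for p in [(80,70),(372,70),(84,450),(365,450),(225,58)]:print(ray(w,*f(*p),.045)[:2].round(4))
# held dowel top
print(delta((*T[:2],.085)));print([ (proj(w,(*r.get_state()['tool_pos'][:2],.2244)))])
E
```

```text
[0.63777919 0.18420016 0.045     ] [0.64633923 0.13911659 0.045     ] 0.04588902377750402 10.750801030019943
[0.6052 0.2058]
[0.6581 0.2173]
[0.619  0.1367]
[0.6733 0.1484]
[0.631  0.2135]
[ 6.79 -0.22 13.26]
[(np.float64(253.24628315333106), np.float64(269.0024333554729))]
```

```bash
python3 - <<'E'
from h import *
w=snap('wrist');h=cv2.cvtColor(w['pixels'],cv2.COLOR_RGB2HSV)
m=((h[...,0]<25)&(h[...,1]>70)).astype(np.uint8)[204:300,215:295]
n,l,st,c=cv2.connectedComponentsWithStats(m)
i=1+st[1:,4].argmax();L=l==i
for k in range(0,96,4):
    x=np.where(L[k])[0]
    if len(x):print(204+k,215+x.min(),215+x.max())
p=np.array(r.get_state()['tool_pos']);print(p)
def circ(z):
    return np.array([proj(w,(p[0]+.011*np.cos(a),p[1]+.011*np.sin(a),z)) for a in np.linspace(0,6.28,60)])
for z in (p[2]-.048,p[2]+.007):
    q=circ(z);print(q.min(0).round(1),q.max(0).round(1))
cv2.imwrite('pics/c3.png',cv2.resize(cv2.cvtColor(w['pixels'][195:300,205:305],4),None,fx=5,fy=5,interpolation=2))
E
```

```text
204 215 294
208 220 294
212 239 263
216 236 266
220 235 267
224 234 268
228 234 269
232 234 269
236 233 270
240 230 272
244 230 273
248 229 274
252 229 275
256 228 276
260 227 277
264 227 277
268 226 277
272 227 276
276 232 272
280 235 268
[0.65435036 0.11840805 0.21770792]
[235.1 207.5] [270.6 240.8]
[228.6 246.7] [277.9 290.9]
```

View pics/c3.png

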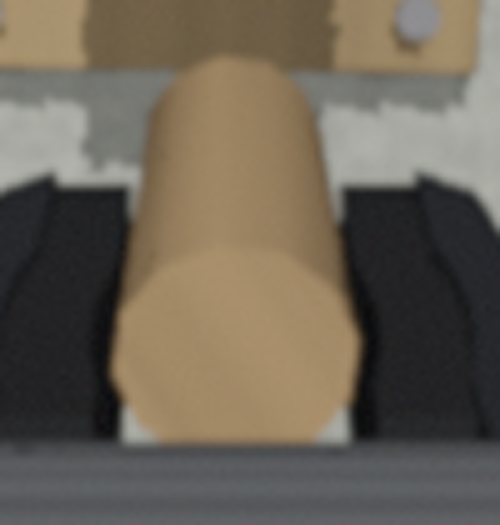

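>>> {"fn": "step_arm", "kwargs": {"steps": [[1.7,-0.2,0,0,0,0,1],[1.7,0,0,0,0,0,1],[1.7,0,0,0,0,0,1],[1.7,0,2,0,0,0,1],[0,0,3,0,0,0,1],[0,0,3,0,0,0,1],[0,0,3,0,0,0,1],[0,0,0,0,0,0,1]]}}

```text
clock: 7.68
tool_pos: [0.6354, 0.1841, 0.1041]
eef_rot: [0.627, 0.779, -0.003, -0.002]
contact_force: [-0.5, 0.6, -0.1]
opening: 0.243
finger_force: 20.0
```

>>> {"fn": "step_arm", "kwargs": {"steps": [[0,0,0.5,0,0,0,1],[0,0,0.4,0,0,0,1],[0,0,0.2,0,0,0,1],[0,0,0.2,0,0,0,1],[0,0,0.2,0,0,0,1],[0,0,0,0,0,0,1]]}}

```text
clock: 8.43
tool_pos: [0.6381, 0.1843, 0.0927]
eef_rot: [0.627, 0.779, 0.0, 0.0]
contact_force: [0.9, -0.1, -0.4]
opening: 0.243
finger_force: 20.0
```

```bash
python3 - <<'E'
from h import *
rep();w=snap('wrist','w3.png')
cv2.imwrite('pics/c4.png',cv2.resize(cv2.cvtColor(w['pixels'][130:290,180:325],4),None,fx=3.7,fy=3.7,interpolation=2))
E
```

```text
t 8.425 p [0.6381 0.1843 0.0927] yang 12.3 F [ 0.9 -0.1 -0.4] op 0.2425148571382659 gf 19.986384166404605 q7 -0.5812512153647653
```

View pics/c4.png

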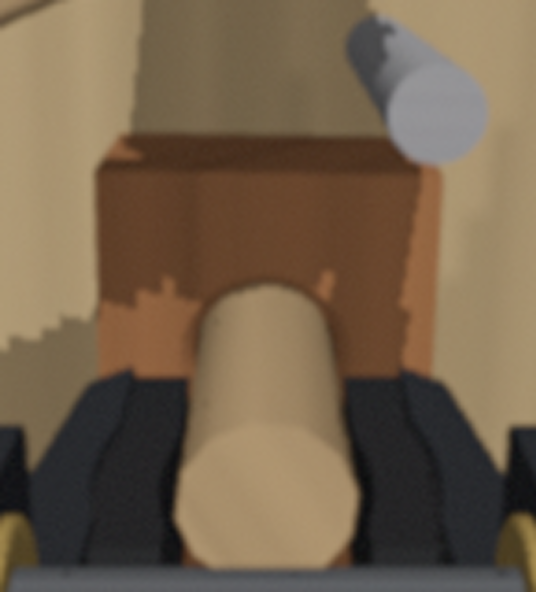

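The dowel bottom is level with the rim, centred, with no force. I'll lower it in.

>>> {"fn": "step_arm", "kwargs": {"steps": [[0,0,0.2,0,0,0,1],[0,0,0.2,0,0,0,1],[0,0,0.2,0,0,0,1],[0,0,0,0,0,0,1]]}}

```text
clock: 8.98
tool_pos: [0.6381, 0.1836, 0.0863]
eef_rot: [0.627, 0.779, -0.0, 0.0]
contact_force: [0.3, -2.9, 0.4]
opening: 0.241
finger_force: 20.0
```

>>> {"fn": "step_arm", "kwargs": {"steps": [[-0.06,0,0.3,0,0,0,1],[0,0,0.4,0,0,0,1],[0,0,0.4,0,0,0,1],[0,0,0.4,0,0,0,1],[0,0,0.4,0,0,0,1],[0,0,0,0,0,0,1]]}}

```text
clock: 9.72
tool_pos: [0.638, 0.1834, 0.0671]
eef_rot: [0.627, 0.779, -0.0, 0.0]
contact_force: [1.9, -3.0, -2.1]
opening: 0.243
finger_force: 20.0
```

>>> {"fn": "step_arm", "kwargs": {"steps": [[-0.03,0,0.1,0,0,0,1],[0,0,0.1,0,0,0,1],[0,0,0.05,0,0,0,1],[0,0,0,0,0,0,1]]}}

```text
clock: 10.22
tool_pos: [0.6382, 0.1833, 0.0653]
eef_rot: [0.627, 0.779, -0.0, 0.0]
contact_force: [1.6, -2.9, 2.2]
opening: 0.241
finger_force: 20.0
```

>>> {"fn": "step_arm", "kwargs": {"steps": [[0,0,0,0,0,0,-0.2],[0,0,0,0,0,0,-0.2],[0,0,0,0,0,0,-0.2],[0,0,0,0,0,0,-0.2]]}}

```text
clock: 10.72
tool_pos: [0.638, 0.1839, 0.0651]
eef_rot: [0.627, 0.779, 0.0, -0.0]
contact_force: [0.1, 0.0, -0.3]
opening: 0.601
finger_force: 0.0
```

>>> {"fn": "step_arm", "kwargs": {"steps": [[0,0,-2,0,0,0,-0.2],[0,0,-4,0,0,0,-0.2],[0,0,-4,0,0,0,-0.2],[0,0,-3.5,0,0,0,-0.2],[-4.5,-0.8,0,0,0,0,-0.2],[-5,-0.9,0,0,0,0,-0.2],[-5,-0.9,0,0,0,0,-0.2],[-5,-0.9,0,0,0,0,-0.2]]}}

```text
clock: 11.72
tool_pos: [0.6458, -0.016, 0.202]
eef_rot: [0.627, 0.779, 0.001, 0.001]
contact_force: [1.3, 0.4, -0.3]
opening: 0.598
finger_force: 0.0
```

>>> {"fn": "step_arm", "kwargs": {"steps": [[-5,-0.9,0,0,0,0,-0.2],[-5,-0.9,0,0,0,0,-0.2],[-5,-0.9,0,0,0,0,-0.2],[-5,-0.8,0,0,0,0,-0.2],[0,0,0,0,0,0,-0.2],[0,0,0,0,0,0,-0.2]]}}

```text
clock: 12.48
tool_pos: [0.6542, -0.2165, 0.2014]
eef_rot: [0.627, 0.779, 0.001, 0.0]
contact_force: [0.3, 0.3, -0.1]
opening: 0.598
finger_force: 0.0
```

```bash
python3 - <<'E'
from h import *
rep();w=snap('wrist','w4.png');im=cv2.cvtColor(w['pixels'],cv2.COLOR_RGB2HSV)
m=((im[...,0]<20)&(im[...,1]>80)).astype(np.uint8)
n,l,st,c=cv2.connectedComponentsWithStats(m)
for i in range(1,n):
    if 60<st[i,4]<1500: print(st[i],c[i].round(1),ray(w,*c[i],.0275)[:2].round(4))
for x,y in [(.653,-.221),(.653,-.220)]:
  P=np.vstack([[proj(w,(x+.008*np.cos(a),y+.008*np.sin(a),z)) for a in np.linspace(0,6.28,60)] for z in(0,.055)])
  print(P.min(0).round(1),P.max(0).round(1))
E
```

```text
t 12.475 p [ 0.6542 -0.2165  0.2014] yang 12.3 F [ 0.3  0.3 -0.1] op 0.5981273934900704 gf 0.0 q7 0.08105809915727936
[137 139  27  26 557] [150.  151.4] [ 0.5493 -0.2101]
[240 172  15  26 308] [247.6 185. ] [ 0.6509 -0.223 ]
[ 485  203   27   75 1040] [502.4 246.8] [ 0.9349 -0.2318]
[  0 247  15  25 272] [  5.5 257.8] [ 0.4097 -0.3592]
[241.4 170.6] [258.5 198.6]
[241.6 169.7] [258.7 197.6]
```

>>> {"fn": "step_arm", "kwargs": {"steps": [[-0.3,-0.5,2.4,0,0,0,-0.2],[0,0,2.4,0,0,0,-0.2],[0,0,2.4,0,0,0,-0.2],[0,0,2.4,0,0,0,-0.2],[0,0,2.4,0,0,0,-0.2],[0,0,2.4,0,0,0,-0.2],[0,0,0.9,0,0,0,-0.2],[0,0,0,0,0,0,-0.2]]}}

```text
clock: 13.52
tool_pos: [0.6497, -0.2208, 0.0469]
eef_rot: [0.627, 0.779, -0.0, -0.0]
contact_force: [-0.6, -0.4, 0.5]
opening: 0.6
finger_force: 0.0
```

>>> {"fn": "step_arm", "kwargs": {"steps": [[0,0,0,0,0,0,1],[0,0,0,0,0,0,1],[0,0,0,0,0,0,1],[0,0,0,0,0,0,1],[0,0,0,0,0,0,1],[0,0,0,0,0,0,1],[0,0,0,0,0,0,1]], "force": 20}}

```text
clock: 14.4
tool_pos: [0.6499, -0.2215, 0.0475]
eef_rot: [0.627, 0.779, 0.0, 0.0]
contact_force: [-0.6, 0.5, 2.5]
opening: 0.172
finger_force: 19.9
```

>>> {"fn": "step_arm", "kwargs": {"steps": [[0,0,-3,0,0,0,1],[0,0,-4,0,0,0,1],[0,0,-4,0,0,0,1],[0,0,-4,0,0,0,1],[0,0,-2,0,0,0,1],[0,0,0,0,0,0,1]]}}

```text
clock: 15.15
tool_pos: [0.6503, -0.2214, 0.218]
eef_rot: [0.627, 0.779, 0.0, 0.001]
contact_force: [0.6, 0.5, -0.4]
opening: 0.175
finger_force: 19.9
```

```bash
python3 - <<'E'
from h import *
rep();w=snap('wrist','w5.png');h=cv2.cvtColor(w['pixels'],cv2.COLOR_RGB2HSV)
m=((h[...,0]<25)&(h[...,1]>70)).astype(np.uint8)[190:300,215:295]
n,l,st,c=cv2.connectedComponentsWithStats(m);L=l==1+st[1:,4].argmax()
for k in range(0,110,4):
    x=np.where(L[k])[0]
    if len(x):print(190+k,215+x.min(),215+x.max(),end='; ')
print(190+np.where(L.any(1))[0][[0,-1]])
p=np.array(r.get_state()['tool_pos'])
for z in (p[2]-.048,p[2]+.007):
    q=np.array([proj(w,(p[0]+.008*np.cos(a),p[1]+.008*np.sin(a),z)) for a in np.linspace(0,6.28,60)]);print(q.min(0).round(1),q.max(0).round(1))
print(delta((.6476,.1373,.1)))
E
```

```text
t 15.15 p [ 0.6503 -0.2214  0.218 ] yang 12.3 F [ 0.6  0.5 -0.4] op 0.1749542385207852 gf 19.904695227742195 q7 0.09479964961660499
214 251 253; 218 244 261; 222 242 263; 226 241 264; 230 240 264; 234 240 266; 238 239 267; 242 237 267; 246 236 267; 250 235 268; 254 235 268; 258 234 269; 262 233 269; 266 232 270; 270 232 270; 274 233 269; 278 238 264; 282 242 260; [214 283]
[238.3 210.9] [264. 235.]
[233.4 250.8] [268.9 282.7]
[35.08  7.49 11.64]
```

>>> {"fn": "step_arm", "kwargs": {"steps": [[4.4,0.95,0,0,0,0,1],[4.4,0.95,0,0,0,0,1],[4.4,0.95,0,0,0,0,1],[4.4,0.95,0,0,0,0,1],[4.4,0.95,0,0,0,0,1],[4.4,0.95,0,0,0,0,1],[4.4,0.9,0,0,0,0,1],[4.5,0.9,0,0,0,0,1]]}}

```text
clock: 16.2
tool_pos: [0.6465, 0.1402, 0.2146]
eef_rot: [0.627, 0.779, -0.002, -0.001]
contact_force: [0.5, 0.5, 0.1]
opening: 0.175
finger_force: 19.9
```

>>> {"fn": "step_arm", "kwargs": {"steps": [[0,0,3,0,0,0,1],[0,0,3,0,0,0,1],[0,0,3,0,0,0,1],[0,0,2,0,0,0,1],[0,0,1.2,0,0,0,1],[0,0,0,0,0,0,1],[0,0,0,0,0,0,1]]}}

```text
clock: 17.08
tool_pos: [0.6484, 0.1398, 0.0961]
eef_rot: [0.627, 0.779, 0.001, 0.0]
contact_force: [0.0, -0.2, 1.3]
opening: 0.173
finger_force: 19.9
```

```bash
python3 - <<'E'
from h import *
rep();print(delta((.6472,.1393,.0935)));w=snap('wrist','w6.png')
cv2.imwrite('pics/c5.png',cv2.resize(cv2.cvtColor(w['pixels'][130:290,180:325],4),None,fx=3.7,fy=3.7,interpolation=2))
E
```

```text
t 17.075 p [0.6484 0.1398 0.0961] yang 12.3 F [ 0.  -0.2  1.3] op 0.1730062439336023 gf 19.908471037633717 q7 -0.5217033821511012
[-0.02 -0.13  0.26]
```

View pics/c5.png

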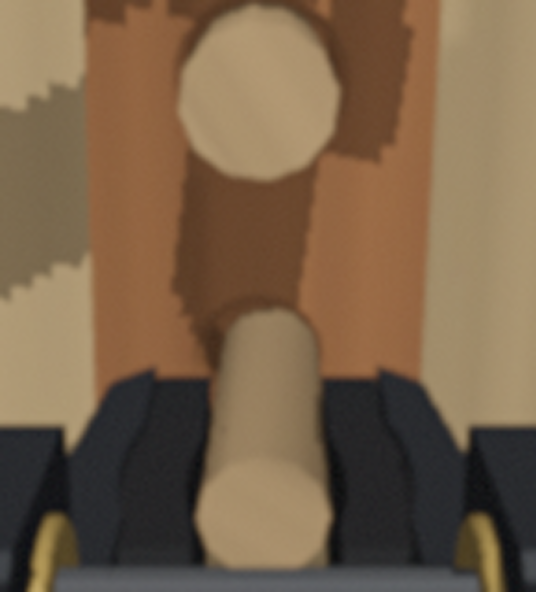

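The thin dowel sits about 1.3 mm right of the bore centre, which agrees with the computed delta. I'll correct that and lower it.

>>> {"fn": "step_arm", "kwargs": {"steps": [[0,-0.13,0,0,0,0,1],[0,0,0.2,0,0,0,1],[0,0,0.2,0,0,0,1],[0,0,0.2,0,0,0,1],[0,0,0.2,0,0,0,1],[0,0,0,0,0,0,1]]}}

```text
clock: 17.88
tool_pos: [0.6465, 0.1386, 0.0868]
eef_rot: [0.627, 0.779, -0.0, 0.0]
contact_force: [-0.1, -2.2, 0.3]
opening: 0.172
finger_force: 19.9
```

>>> {"fn": "step_arm", "kwargs": {"steps": [[-0.06,0,0.3,0,0,0,1],[0,0,0.4,0,0,0,1],[0,0,0.4,0,0,0,1],[0,0,0.4,0,0,0,1],[0,0,0.4,0,0,0,1],[0,0,0,0,0,0,1]]}}

```text
clock: 18.62
tool_pos: [0.6466, 0.1383, 0.0677]
eef_rot: [0.627, 0.779, -0.0, 0.0]
contact_force: [2.3, -1.6, -1.9]
opening: 0.172
finger_force: 19.9
```

>>> {"fn": "step_arm", "kwargs": {"steps": [[0,0,0.1,0,0,0,1],[0,0,0.1,0,0,0,1],[0,0,0.1,0,0,0,1],[0,0,0,0,0,0,1]]}}

```text
clock: 19.12
tool_pos: [0.6468, 0.1384, 0.0653]
eef_rot: [0.627, 0.779, -0.0, 0.0]
contact_force: [1.0, -2.6, 1.8]
opening: 0.172
finger_force: 19.9
```

>>> {"fn": "step_arm", "kwargs": {"steps": [[0,0,0.1,0,0,0,1],[0,0,0,0,0,0,1],[0,0,0,0,0,0,-0.2],[0,0,0,0,0,0,-0.2],[0,0,0,0,0,0,-0.2],[0,0,0,0,0,0,-0.2]]}}

```text
clock: 19.88
tool_pos: [0.6463, 0.139, 0.064]
eef_rot: [0.627, 0.779, 0.0, -0.0]
contact_force: [0.7, 0.4, 0.8]
opening: 0.59
finger_force: 0.0
```

>>> {"fn": "step_arm", "kwargs": {"steps": [[0,0,-2,0,0,0,-0.2],[0,0,-4,0,0,0,-0.2],[0,0,-5,0,0,0,-0.2],[0,0,-4,0,0,0,-0.2],[1.6,-3.8,0,0,0,0,-0.2],[1.6,-3.8,0,0,0,0,-0.2],[1.6,-3.9,0,0,0,0,-0.2],[1.6,-3.9,0,0,0,0,-0.2]]}}

```text
clock: 20.88
tool_pos: [0.4815, 0.1689, 0.2157]
eef_rot: [0.627, 0.779, 0.001, 0.001]
contact_force: [-0.7, 0.6, 0.6]
opening: 0.599
finger_force: 0.0
```

>>> {"fn": "step_arm", "kwargs": {"steps": [[0,0,0,0,0,10,-0.2],[0,0,0,0,0,10,-0.2],[0,0,0,0,0,10,-0.2],[0,0,0,0,0,10,-0.2],[0,0,0,0,0,10,-0.2],[0,0,0,0,0,10,-0.2],[0,0,0,0,0,6,-0.2],[0,0,0,0,0,0,-0.2]]}}

```text
clock: 21.88
tool_pos: [0.4827, 0.1689, 0.2154]
eef_rot: [0.95, 0.312, 0.001, -0.0]
contact_force: [-0.5, -1.5, -0.7]
opening: 0.599
finger_force: 0.0
```

```bash
python3 - <<'E'
from h import *
rep();w=snap('wrist','w7.png');print(proj(w,(.483,.1676,.132)),proj(w,(.483,.1676,.087)))
b=snap('scene','b2.png')
x=cv2.cvtColor(b['pixels'][140:230,280:400],4);y=cv2.cvtColor(w['pixels'],4)
cv2.imwrite('pics/c6.png',np.vstack([cv2.resize(x,(440,300),interpolation=2),cv2.resize(y,(440,300))]))
E
```

```text
t 21.875 p [0.4827 0.1689 0.2154] yang -53.6 F [-0.5 -1.5 -0.7] op 0.599266077867623 gf 0.0 q7 -1.5385966601289347
(np.float64(252.73844451034495), np.float64(207.5189803750276)) (np.float64(252.51258412946413), np.float64(191.6309022406337))
```

View pics/c6.png

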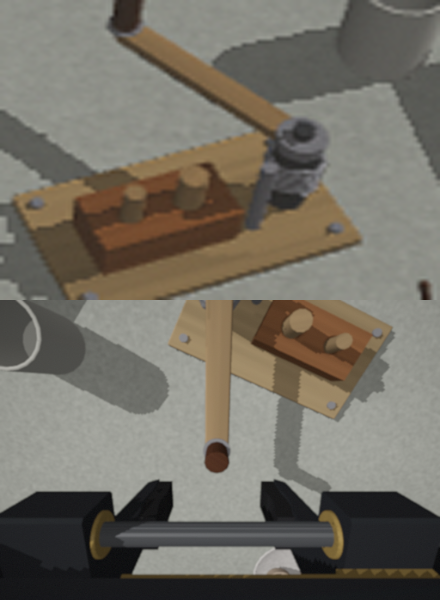

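Both dowels are down at equal height, and the post is centred between the open fingers. I'll grip it.

>>> {"fn": "step_arm", "kwargs": {"steps": [[0.2,0,2,0,0,0,-0.2],[0,0,3,0,0,0,-0.2],[0,0,3,0,0,0,-0.2],[0,0,2,0,0,0,-0.2],[0,0,0.4,0,0,0,-0.2],[0,0,0,0,0,0,-0.2]]}}

```text
clock: 22.72
tool_pos: [0.4843, 0.1697, 0.1106]
eef_rot: [0.95, 0.312, 0.0, -0.0]
contact_force: [-0.2, -0.0, 1.1]
opening: 0.601
finger_force: 0.0
```

>>> {"fn": "step_arm", "kwargs": {"steps": [[0,0,0,0,0,0,1],[0,0,0,0,0,0,1],[0,0,0,0,0,0,1],[0,0,0,0,0,0,1],[0,0,0,0,0,0,1],[0,0,0,0,0,0,1]], "force": 30}}

```text
clock: 23.48
tool_pos: [0.4842, 0.1696, 0.1105]
eef_rot: [0.95, 0.312, 0.0, 0.0]
contact_force: [-0.9, -0.0, 6.0]
opening: 0.241
finger_force: 30.0
```

```bash
python3 - <<'E'
from h import *
rep();p=np.array(r.get_state()['tool_pos'])[:2];c=np.array([.6208,.2672]);d=p-c;print(np.linalg.norm(d),np.degrees(np.arctan2(d[1],d[0])))
E
```

```text
t 23.475 p [0.4842 0.1696 0.1105] yang -53.7 F [-0.9 -0.   6. ] op 0.24109497872853325 gf 30.000003296881914 q7 -1.5883035182244287
0.16784618595171252 -144.46076290566475
```

>>> {"fn": "step_arm", "kwargs": {"steps": [[0.08,1.63,0,0,0,-5.5,1],[0.08,1.63,0,0,0,-5.5,1],[0.08,1.63,0,0,0,-5.5,1],[0.08,1.63,0,0,0,-5.5,1],[0,0,0,0,0,0,1]]}}

```text
clock: 24.1
tool_pos: [0.5317, 0.1249, 0.1104]
eef_rot: [0.873, 0.487, -0.0, -0.0]
contact_force: [-4.6, 0.8, 7.8]
opening: 0.243
finger_force: 30.0
```

>>> {"fn": "step_arm", "kwargs": {"steps": [[0.08,1.63,0,0,0,-5.5,1],[0.08,1.63,0,0,0,-5.5,1],[0.08,1.63,0,0,0,-5.5,1],[0.08,1.63,0,0,0,-5.5,1],[0.08,1.63,0,0,0,-5.5,1],[0.08,1.63,0,0,0,-5.5,1],[0,0,0,0,0,0,1]]}}

```text
clock: 24.98
tool_pos: [0.6243, 0.0992, 0.1104]
eef_rot: [0.699, 0.715, -0.002, -0.0]
contact_force: [-6.0, -1.8, 11.2]
opening: 0.239
finger_force: 30.0
```

```bash
python3 - <<'E'
from h import *
rep();p=np.array(r.get_state()['tool_pos'])[:2];c=np.array([.6208,.2672]);d=p-c;print(np.linalg.norm(d),np.degrees(np.arctan2(d[1],d[0])))
E
```

```text
t 24.975 p [0.6243 0.0992 0.1104] yang 1.3 F [-6.  -1.8 11.2] op 0.23924339557158933 gf 30.00799250745331 q7 -0.6934795490586734
0.1680454859156545 -88.80463142517976
```

>>> {"fn": "step_arm", "kwargs": {"steps": [[0.06,1.5,0,0,0,-5,1],[0.06,1.5,0,0,0,-5,1],[0,0,0,0,0,0,1],[0,0,0,0,0,0,1]]}}

```text
clock: 25.48
tool_pos: [0.6532, 0.1022, 0.1104]
eef_rot: [0.634, 0.773, -0.002, -0.001]
contact_force: [-5.4, -2.9, 9.1]
opening: 0.239
finger_force: 30.0
```

>>> {"fn": "step_arm", "kwargs": {"steps": [[0,0.2,0,0,0,-0.6,1],[0,0.2,0,0,0,-0.6,1],[0,0,0,0,0,0,1],[0,0,0,0,0,0,1]]}}

```text
clock: 25.98
tool_pos: [0.6552, 0.1027, 0.1104]
eef_rot: [0.626, 0.78, -0.004, -0.002]
contact_force: [-10.0, -3.9, 11.9]
opening: 0.241
finger_force: 30.1
```

>>> {"fn": "step_arm", "kwargs": {"steps": [[0,0.2,0,0,0,0,1],[0,0,0,0,0,0,1],[0,0,0,0,0,0,1],[0,0,0,0,0,0,1]]}}

```text
clock: 26.48
tool_pos: [0.6556, 0.1027, 0.1103]
eef_rot: [0.626, 0.78, -0.006, -0.002]
contact_force: [-13.5, -4.8, 15.2]
opening: 0.241
finger_force: 30.1
```

```bash
python3 - <<'E'
from h import *
rep();p=np.array(r.get_state()['tool_pos'])[:2];c=np.array([.6208,.2672]);d=p-c;print(np.linalg.norm(d),np.degrees(np.arctan2(d[1],d[0])))
b=snap('scene','b3.png');a=snap('top')
x=cv2.cvtColor(b['pixels'][90:240,240:440],4);y=cv2.cvtColor(a['pixels'][130:250,130:290],4)
cv2.imwrite('pics/c7.png',np.hstack([cv2.resize(x,(400,300),interpolation=2),cv2.resize(y,(400,300),interpolation=2)]))
E
```

```text
t 26.475 p [0.6556 0.1027 0.1103] yang 12.5 F [-13.5  -4.8  15.2] op 0.24126610605703924 gf 30.088305417448282 q7 -0.4920790170445815
0.168158759610383 -78.05540998676106
```

View pics/c7.png

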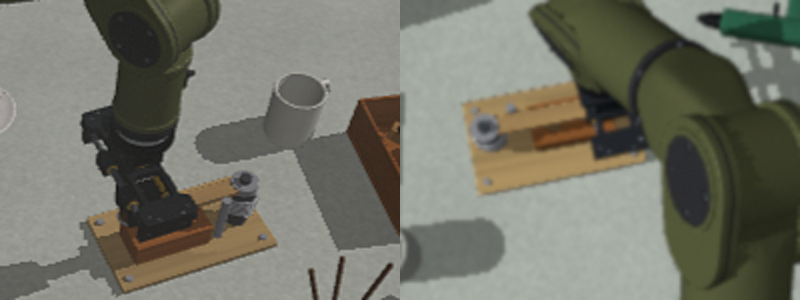

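The arm lies over both dowels. It has swung 66° (1.15 rad), and extra push raises the force without moving it, so it is at the stop and held.

```bash
python3 -c "
from plant import r
print(r.finish_job())"
```

```text
the job is handed in; nothing more can be done
None
```

I put both dowels fully down in their matching bores, swung the spring arm over them to its stop, and handed the job in at about 26.5 s with the gripper still holding the post; no verdict was returned.

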